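# Catch the spacer blanks in the carrier and clip it onto the stage

### The arm

A 7-joint arm with a two-finger parallel gripper is mounted at the origin on the work surface. World frame = base frame: x ahead of the robot, y to its left, z up, the work surface at z = 0. Lengths are in m, angles in rad, forces in N, time in s.
With the tool pointing down it reaches from about 0.425 to 0.95 m from the base axis. Payload 4.7 kg.
Tool frame: the origin (TCP) lies on the centre line of the jaws, within the pads' length; the fingertips stand 8 mm ahead of it and the grasp point (between the pads) lies 11 mm behind it; z points along the fingers, y is the line along which they close (so a half turn about z gives the same grasp; the last joint's range is limited). The gripper opens to 85 mm and grips with 20 to 120 N. Pads are 22 mm wide; open, the fingers measure 114 mm over their backs; the gripper's body (76 mm by 85 mm) begins 54 mm behind the grasp point. The pads swing forward as they close: fully open they stand 13 mm farther back than shut.
Start: joints at [1.316, 0.469, -0.049, 1.532, 0.024, 1.141, -0.082], TCP at [0.151, -0.658, 0.239] pointing down, gripper open.
Joint ranges: [-2.59, 2.59], [-0.33, 1.99], [-1.39, 1.29], [0.1, 2.45], [-1.04, 4.18], [0.21, 1.99], [-2.66, 2.66]. Speed limits (rad/s): [2.57, 2.57, 3.14, 3.14, 3.14, 3.14, 3.14].

### API

Orientations are given as a unit quaternion [x, y, z, w].
In Python, from workcell import r, imaging gives the robot as it stands.
- The arm moves only by the shell command python3 -m handwheel 'ROWS' [OPENING]. ROWS is JSON, a list of rows, each an object with "translation": the shift along the tool's x, y, z in units of 40 mm (1.0 is 40 mm), a list of three; "angular": the turn, a rotation vector about the tool's x, y, z in units of 6 degrees (1.0 is 6 degrees), a list of three. In form: [{"translation": [dx, dy, dz], "angular": [wx, wy, wz]}, ...]. A call has 1 to 12 rows; each row shifts and turns the commanded pose from where the row before left it, along the tool's axes as they then stand; what a row does not reach is not made up. A row lasts 1/12 s, in which the tool goes at most 41.7 mm and 7.16 degrees, less where a joint would pass 70% of its speed; a pose out of reach is approached as far as the arm can. A call is refused whole if a number of a shift passes 1 or a number of a turn 1, either way. A call with a gripper value outside its range is refused whole. OPENING is the finger opening in mm, from 0 to 85.4, set as the call begins (- or left out, the last holds). The fingers move at their own pace and stop on an object; the grip force is fixed at half the most. Time passes only in rows, so rows that do not move let the fingers close. It gives the time, the measured TCP pose, the force, the opening and the grip force at its end, in the units of the state.
- r.get_state(): the state, without advancing time (a new reading comes with each control period).
- imaging.camera(name): name is "side" or "top" or "wrist"; returns a dict with "frame" (480x640x3 uint8, red, green, blue), "camera_matrix" (3x3 intrinsics, pixels), "dist_coeffs" ([k1, k2, p1, p2, k3] as OpenCV has them; the pictures are not rectified), "extrinsics" (4x4, takes a point from camera to world coordinates); the wrist camera has in their place "hand_eye" (4x4, takes a point from camera to tool coordinates, whose origin is the TCP and whose axes are the flange's). Camera axes: x right, y down, z forward; pixel columns grow to the right and rows downward; lengths in m; the calibration is good to about 2 mm. A picture is of the moment at which its call begins: read the wrist's pose just before it. There is no depth.
- r.sign_off(): hands the job in; it is judged then, once.
Trained networks look in the newest picture that a camera, given by its name, has taken for a name from the list of things; names that differ only in an ending like _2 or _b are one class to them, and where a whole thing is asked for, a point or a joint stands for the part that bears it (a point fixed in the world has none). Each returns a list of dicts, best first, with "confidence" (0 to 1); they miss things now and then, are a little off and sometimes report something else, mostly with a low value. They report only what shows in the picture. A call takes as long as a camera call. They do not tell look-alikes from the thing itself.
- imaging.look_for(label, camera): "at" ([column, row] in pixels, amid what is visible of it).
- imaging.regions_of(label, camera): "pixels" (480x640 bool, what is visible of it) and "at" ([column, row] in pixels, amid what is visible of it).
The state is a dict: "t": time; "q": joint angles; "dq": joint speeds; "effort": joint torques, N m; "tcp_pos": TCP position; "ee_rot": TCP orientation; "ft_force": force on the tool from outside, world axes, zero at the start; "moment": the same for the moment, N m; "grip_width": opening from 0.0 (shut) to 1.0 (fully open); "grasp_force": force on a finger pad.
Only numpy, scipy, OpenCV 4.12 (cv2) and the standard library are available. Lean on these libraries where they do the work, as an engineer would, in place of code of your own. Each camera call takes 0.05 s, during which the arm holds its last target. There are 200 camera calls.

### The job

Pick up the aluminium carrier by its slanting handle, hold it under the lip of the tilted chute and press its rim gently up against the gate's press plate so that the gate lifts and all three white blanks slide into the carrier. Then set the carrier on the stage and slide it, without ramming, under the two sprung clips until it is fully home against the stop and the clips have snapped down behind its beads, let go and leave everything else where it is.

Things in the scene. Friction and masses are not known exactly. Their poses are not given: they have to be found in the camera images.
- carrier: Loose open aluminium box, 0.2 kg, on a foot plate 120 (x) by 132 (y) by 6 mm. Origin: centre of the plate's underside, z up. Box outside 100 by 92 mm, walls 4 mm, rim at 55 mm, inner floor at 6 mm. The plate sticks out 20 mm on each side (y) as flanges; across each runs a bead (ridge along y) at x = +48 mm, top at 12 mm. The +x edge goes first under the clips; the handle is at -x.
- handle_grip (a point): Good grip point on the carrier's handle, at (-90, 0, 79) mm from its origin, with the carrier's axes. The handle is a black flat bar, 14 mm thick along y (pinch it so), 24 mm wide, on the middle of the -x wall; it leans 35 degrees from vertical, rising towards -x. It runs on 30 mm past this point; about 35 mm stand free below it.
- rear_rim (a point): Middle of the top of the carrier's +x wall, (48, 0, 55) mm from its origin: the edge to press up against the press plate. The box mouth reaches 96 mm from here towards -x.
- dispenser: Fixed chute stand. Origin on the bench straight below the chute's lip, z up. The chute rises towards +x at 35 degrees; pieces slide out over the lip towards -x. Column and posts stand from x = +69 to +120 mm. The space under and in front of the lip is free above a base plate 10 mm high (x -20 to +130, y +-60 mm).
- cover_edge (a point): Middle of the front edge of the dispenser's clear cover plate, (-122, 0, 272) mm from its origin, on its underside. The plate, 130 mm wide (y), 5 mm thick, reaches from here to x = -5 mm; two rails (y +-60 mm) on it run back to the posts. A tool pointing straight down at the handle strikes it while the carrier is under the lip; a tool tilted 30 to 45 degrees, along the handle, clears it.
- chute_lip (a point): Middle of the chute's lip (top of the chute floor at its low end), 180 mm above the bench, axes as the dispenser. Chute 68 mm wide inside. The blanks leave it at about 0.5 m/s and fall 5 to 80 mm in front of it (towards -x).
- press_plate (a point): Middle of the underside of the gate's press plate, level, grey, 36 (x) by 110 (y) by 6 mm, at (14, 0, 132) mm from the dispenser's origin when shut. It hangs on two legs (y +-45, x -9 to +1 mm) from the gate, a plate closing the chute 4 to 9 mm in front of the lip; all one part. Lift it with the carrier's +x wall, that wall's middle between x = +4 and +24 mm and the box towards -x.
- gate (a joint): Height by which the gate and its press plate are lifted, 0 (shut) to 0.040 m (top stop). It takes about 2 to 2.5 N to lift and drops shut by itself. The blanks pass freely when it is above 0.030; keep it up until all three are out (1 to 2 s).
- blank0_mid (a point): Centre of the lowest white plastic block, 28 x 62 x 20 mm, about 50 g, slippery. At the start the three lie one behind the other across the chute, behind the gate.
- blank1_mid (a point): Centre of the middle white block, same size.
- blank2_mid (a point): Centre of the uppermost white block, same size.
- stage: Fixed dark steel stage block. Origin at its underside on the bench, z up; x points from the open end to the stop. Smooth top face 30 mm above the bench, from x = -110 to +90 mm, y = +-75 mm.
- stage_top (a point): Point on the stage's top face straight above its origin, axes as the stage. The carrier is home when its origin is here with the same heading. Set it down flat with its origin at x = -60 to -80 mm, in line, and push it towards +x. The clips ride up on the beads from x = -29 mm on, which takes about 5 to 10 N in all; from x = -8 mm on it goes easily to the stop.
- stop_face (a point): Foot of the stop's face, at x = +60 mm on the stage's top face. The stop is a bar 80 mm wide (y) and 15 mm high, met by the +x edge of the carrier's foot plate.
- clip_left (a joint): Lift angle of the sprung clip at y = +58 mm: 0 down, about 0.08 rad on top of the bead. Its round nose (20 mm diameter, 10 mm wide, at x = +30 mm) rests 8 mm above the stage top, so the flange passes under it and the bead must lift it; its arm is hinged 50 mm farther on (+x). The highest part is 28 mm above the stage top.
- clip_right (a joint): The same for the clip at y = -58 mm.
- detector: Bystander, not to be disturbed: black flanged cylinder standing upright, 110 mm diameter, 120 mm high; origin at the middle of its underside
- bracket: Bystander, not to be disturbed: aluminium bar 40 x 100 x 18 mm with two dark holes; origin at the middle of its underside
- driver: Bystander, not to be disturbed: screwdriver lying down, about 200 mm long; origin at the middle of its underside
- spanner: Bystander, not to be disturbed: spanner lying down, about 180 mm long; origin at the middle of its underside
- wash_jar: Bystander, not to be disturbed: small white jar, 64 mm diameter, 85 mm high; origin at the middle of its underside
Things that resemble listed ones, but are neither listed nor needed, are in the scene too. What is shaped like the carrier but orange or purple is not meant.

How it is judged:
By the outcome, as a careful person would: the job done as asked, in the order asked, and still so for the second after the job is handed in, with the robot touching nothing.
It also fails if it takes over 67 s, if anything falls off the work surface, if the arm or the gripper's body presses on something with over 40 N, if the wrist force passes 120 N, or if a joint passes its speed limit or range.

## Working session

There is one attempt and no reset: what is moved stays moved. The work goes in short steps, Python scripts to look and compute and a shell command to move; the robot and the scene stay as the last step left them, time stands still between calls to the robot, and variables do not carry over. Pictures are saved under pics/ and viewed, at most 14 in all, crops included, and the job is handed in when it is done.

```bash
mkdir -p pics; ls
cat > h.py <<'E'
import numpy as np, cv2, json
from workcell import r, imaging
from scipy.spatial.transform import Rotation as R
def save(c,name,crop=None,scale=1):
    f=c["frame"][:,:,::-1]
    if crop: x0,y0,x1,y1=crop; f=f[y0:y1,x0:x1]
    if scale!=1: f=cv2.resize(f,None,fx=scale,fy=scale,interpolation=cv2.INTER_CUBIC)
    cv2.imwrite("pics/"+name,f)
def T(c,st=None):
    if "extrinsics" in c: return np.array(c["extrinsics"])
    M=np.eye(4); M[:3,:3]=R.from_quat(st["ee_rot"]).as_matrix(); M[:3,3]=st["tcp_pos"]
    return M@np.array(c["hand_eye"])
def ray(c,px,st=None):
    p=cv2.undistortPoints(np.array([[px]],float),np.array(c["camera_matrix"]),np.array(c["dist_coeffs"]))[0,0]
    M=T(c,st); return M[:3,3], M[:3,:3]@np.array([p[0],p[1],1.])
def atz(c,px,z,st=None):
    o,d=ray(c,px,st); return o+d*(z-o[2])/d[2]
def proj(c,P,st=None):
    M=np.linalg.inv(T(c,st)); P=np.atleast_2d(P)
    return cv2.projectPoints(P@M[:3,:3].T+M[:3,3],np.zeros(3),np.zeros(3),np.array(c["camera_matrix"]),np.array(c["dist_coeffs"]))[0][:,0]
E
python3 - <<'E'
from h import *
s=r.get_state(); print(s)
for n in("top","side"):
    c=imaging.camera(n); save(c,n+"0.png"); print(n,np.round(c["extrinsics"],3).tolist())
    for l in("carrier","handle_grip","rear_rim","dispenser","cover_edge","chute_lip","press_plate","stage","stage_top","stop_face","clip_left","clip_right","detector","bracket","driver","spanner","wash_jar","blank0_mid"):
        print(l,[(np.round(d["at"]).tolist(),round(d["confidence"],2)) for d in imaging.look_for(l,n)][:4])
E
```

```text
pics
{'t': 0.0, 'q': array([ 1.31610653,  0.46940899, -0.04861603,  1.53369636,  0.02409704,
        1.14100751, -0.08226761]), 'dq': array([ 0.00098558, -0.00234525,  0.00013231, -0.00173037, -0.00075836,
        0.00172222, -0.00275263]), 'effort': array([-9.50690737e-04, -5.10315979e+01, -4.73422883e-02, -2.37721592e+01,
        1.05329475e-02,  7.58600479e-03, -8.43382111e-06]), 'tcp_pos': array([ 0.15101166, -0.65730203,  0.23828232]), 'ee_rot': array([ 9.93629071e-01,  1.12695755e-01, -1.38654909e-04, -9.57323262e-04]), 'ft_force': array([-0.36430699,  0.24102248, -0.47674451]), 'moment': array([ 0.00531938, -0.01683356, -0.01730978]), 'grasp_force': 0.0, 'grip_width': 0.9958310460513653}
top [[-0.03, -0.995, 0.098, 0.426], [-1.0, 0.03, -0.004, -0.013], [0.001, -0.098, -0.995, 1.5], [0.0, 0.0, 0.0, 1.0]]
carrier [([318.0, 212.0], 0.89), ([492.0, 317.0], 0.83), ([161.0, 319.0], 0.71), ([486.0, 227.0], 0.41)]
handle_grip [([495.0, 318.0], 0.96), ([159.0, 322.0], 0.84), ([316.0, 208.0], 0.6), ([132.0, 244.0], 0.43)]
rear_rim [([493.0, 314.0], 0.85), ([159.0, 316.0], 0.84), ([312.0
[... 1200 characters left out ...]

cover_edge [([355.0, 299.0], 0.57), ([329.0, 214.0], 0.5)]
chute_lip []
press_plate [([353.0, 324.0], 0.74), ([360.0, 266.0], 0.29)]
stage [([325.0, 215.0], 0.76), ([344.0, 215.0], 0.19)]
stage_top [([326.0, 215.0], 0.82), ([354.0, 322.0], 0.27)]
stop_face [([315.0, 170.0], 0.7), ([325.0, 215.0], 0.62), ([353.0, 322.0], 0.53), ([355.0, 267.0], 0.43)]
clip_left [([334.0, 192.0], 0.66), ([355.0, 292.0], 0.23)]
clip_right []
detector [([314.0, 170.0], 0.67), ([360.0, 264.0], 0.56)]
bracket [([288.0, 269.0], 0.77), ([336.0, 192.0], 0.67), ([344.0, 404.0], 0.44)]
driver [([270.0, 239.0], 0.56)]
spanner [([253.0, 322.0], 0.68)]
wash_jar [([346.0, 404.0], 0.96)]
blank0_mid [([358.0, 290.0], 0.56)]
```

View pics/top0.png

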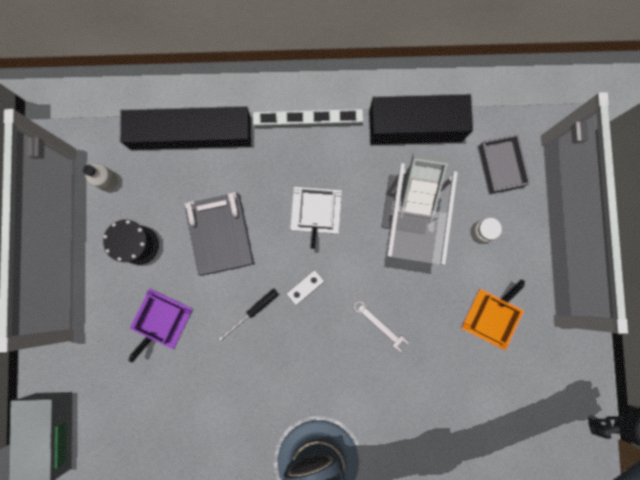

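View pics/side0.png

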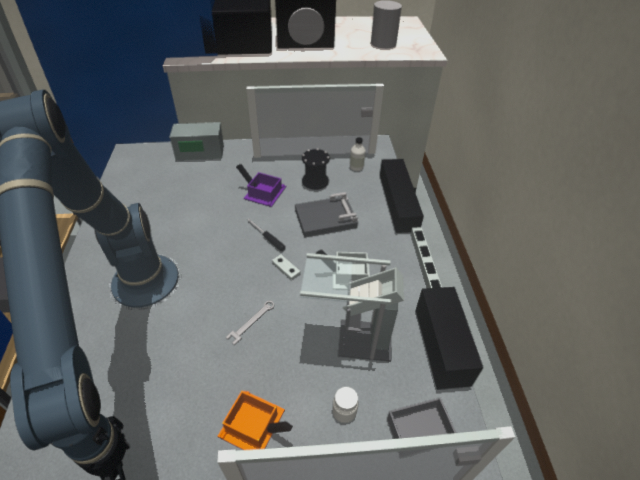

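```bash
cat >> h.py <<'E'
def rect(c,pix,z):
    cs,_=cv2.findContours(pix.astype(np.uint8),cv2.RETR_EXTERNAL,cv2.CHAIN_APPROX_NONE)
    k=max(cs,key=cv2.contourArea)[:,0].astype(float)
    P=np.array([atz(c,p,z)[:2] for p in k])
    return cv2.minAreaRect(P.astype(np.float32))
def plan(p,q,st=None):
    """turn (tool axes) first, then shift with final orientation; p target TCP, q target Rotation"""
    st=st or r.get_state(); R0=R.from_quat(st["ee_rot"])
    w=np.degrees((R0.inv()*q).as_rotvec())/6
    d=q.inv().apply(np.array(p)-st["tcp_pos"])/0.04
    d0=R0.inv().apply(np.array(p)-st["tcp_pos"])/0.04
    print("turn",np.round(w,2),"shift after",np.round(d,2),"n",round(np.linalg.norm(d),1),"| shift with old axes",np.round(d0,2))
E
python3 - <<'E'
from h import *
c=imaging.camera("top")
for l,z in(("carrier",0.006),("stage",0.03),("dispenser",0.01)):
    for d in imaging.regions_of(l,"top")[:2]:
        print(l,d["at"],round(d["confidence"],2),rect(c,d["pixels"],z))
px={"carrier plate":([(292,188),(342,190),(340,234),(290,232)],0.006),"handle base/top":([(314,226),(314,246)],0.08),"stage":([(186,206),(240,196),(254,264),(200,275)],0.03),
"cover front":([(390,262),(447,268)],0.277),"cover-rails back":([(403,166),(455,174)],0.277),"baseplate":([(385,176),(384,224)],0.01)}
for k,(v,z) in px.items(): print(k,[np.round(atz(c,p,z)[:2],3).tolist() for p in v])
save(c,"crop1.png",(170,150,470,290),2.6)
E
```

```text
carrier [314.8, 213.9] 0.97 ((0.6482113003730774, -0.013321951031684875), (0.13397552073001862, 0.16420727968215942), 83.84000396728516)
carrier [490.5, 318.3] 0.6 ((0.38900017738342285, -0.49830925464630127), (0.13133390247821808, 0.19260120391845703), 62.76976776123047)
stage [218.2, 232.3] 0.93 ((0.6099235415458679, 0.24996614456176758), (0.20341432094573975, 0.15271468460559845), 10.55721664428711)
dispenser [418.9, 216.1] 0.87 ((0.6704700589179993, -0.2968849539756775), (0.19125312566757202, 0.2984248697757721), 78.77831268310547)
dispenser [132.0, 242.6] 0.28 ((0.5941035151481628, 0.4926331043243408), (0.15719076991081238, 0.118589386343956), 70.03309631347656)
carrier plate [[0.732, 0.048], [0.723, -0.09], [0.601, -0.08], [0.61, 0.057]]
handle base/top [[0.615, -0.01], [0.562, -0.008]]
stage [[0.687, 0.336], [0.71, 0.189], [0.524, 0.154], [0.498, 0.299]]
cover front [[0.503, -0.178], [0.485, -0.304]]
cover-rails back [[0.72, -0.217], [0.698, -0.334]]
baseplate [[0.758, -0.21], [0.624, -0.202]]
```

View pics/crop1.png

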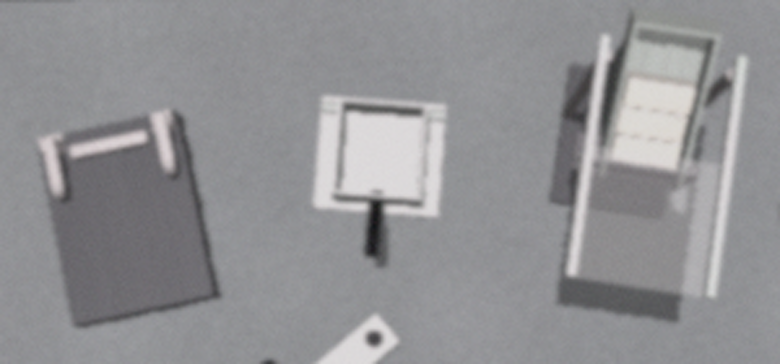

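The aluminium carrier is at top-view pixel (318,212), handle towards the robot. The look-alikes are the purple one (161,319) and the orange one (492,317). The crop confirms the grey open box between the stage (217,234) and the chute (416,219). I'll move above and in front of it first.

Run:
```python
from h import *
plan([0.45,-0.06,0.27],R.from_euler("z",-4.4,degrees=True)*R.from_euler("y",-42,degrees=True)*R.from_euler("x",180,degrees=True))
```

```text
turn [-1.06  6.94  2.76] shift after [  5.2  -15.48   3.65] n 16.7 | shift with old axes [ 10.63 -12.89  -0.77]
```

```bash
python3 -m handwheel '[{"translation":[0.62,-0.76,-0.1],"angular":[0,0,0]},{"translation":[0.62,-0.76,-0.1],"angular":[0,0,0]},{"translation":[0.62,-0.76,-0.1],"angular":[0,0,0]},{"translation":[0.62,-0.76,-0.1],"angular":[0,0,0]},{"translation":[0.62,-0.76,-0.1],"angular":[0,0,0]},{"translation":[0.62,-0.76,-0.1],"angular":[0,0,0]},{"translation":[0.62,-0.76,-0.1],"angular":[0,0,0]},{"translation":[0.62,-0.76,-0.1],"angular":[0,0,0]},{"translation":[0.62,-0.76,0],"angular":[0,0,0]},{"translation":[0.62,-0.76,0],"angular":[0,0,0]},{"translation":[0.62,-0.76,0],"angular":[0,0,0]},{"translation":[0.62,-0.76,0],"angular":[0,0,0]}]'
python3 - <<'E'
from h import *
s=r.get_state();print(s["q"])
plan([0.45,-0.03,0.27],R.from_euler("z",-4.4,degrees=True)*R.from_euler("y",-42,degrees=True)*R.from_euler("x",180,degrees=True))
E
```

```text
t: 3.1
tcp_pos: [0.36, -0.2339, 0.2718]
ee_rot: [0.994, 0.113, 0.0, 0.001]
ft_force: [0.4, -0.6, 0.3]
grip_width: 1.002
grasp_force: 0.0
[ 0.81599648  0.04695532 -0.34761828  2.02054577  0.01879889  1.07571737
 -0.88541878]
turn [-1.05  6.94  2.76] shift after [ 1.35 -5.26  1.27] n 5.6 | shift with old axes [ 3.33 -4.47  0.04]
```

```bash
python3 -m handwheel '[{"translation":[0.62,-0.75,0],"angular":[0,0,0]},{"translation":[0.62,-0.75,0],"angular":[0,0,0]},{"translation":[0.62,-0.75,0],"angular":[0,0,0]},{"translation":[0.62,-0.75,0],"angular":[0,0,0]},{"translation":[0.62,-0.75,0],"angular":[0,0,0]},{"translation":[0.62,-0.75,0],"angular":[0,0,0]},{"translation":[0,0,0],"angular":[-0.17,1.0,0.46]},{"translation":[0,0,0],"angular":[-0.17,1.0,0.46]},{"translation":[0,0,0],"angular":[-0.17,1.0,0.46]},{"translation":[0,0,0],"angular":[-0.17,1.0,0.46]},{"translation":[0,0,0],"angular":[-0.17,1.0,0.46]},{"translation":[0,0,0],"angular":[-0.17,1.0,0.46]}]'
python3 - <<'E'
from h import *
s=r.get_state();print(s["q"])
c=imaging.camera("wrist"); save(c,"w1.png"); print(c["camera_matrix"],c["dist_coeffs"],np.round(c["hand_eye"],3).tolist())
np.savez("w1.npz",**{k:c[k] for k in c})
for l in("carrier","handle_grip","rear_rim"):
    for d in imaging.look_for(l,"wrist")[:2]: print(l,d)
q=R.from_euler("z",-4.4,degrees=True)*R.from_euler("y",-42,degrees=True)*R.from_euler("x",180,degrees=True)
g=np.array([0.577,-0.009,0.079]); z=q.apply([0,0,1])
plan(g+z*(0.011-0.1),q); json.dump([list(s["tcp_pos"]),list(s["ee_rot"])],open("w1.json","w"))
print(proj(c,[g,[.577,-.009,0.08],[0.732,0.048,0.006],[0.723,-0.09,0.006],[0.601,-0.08,0.006],[0.61,0.057,0.006]],s))
E
```

```text
t: 4.1
tcp_pos: [0.4642, -0.0272, 0.2723]
ee_rot: [0.948, -0.036, 0.315, 0.018]
ft_force: [0.4, 0.5, -1.1]
grip_width: 1.0
grasp_force: 0.0
[ 0.58510023 -0.16420564 -0.59845368  2.33958034 -0.0452378   0.30023432
 -1.64580844]
[[377.95538769   0.         321.11803977]
 [  0.         377.95538769 234.44079219]
 [  0.           0.           1.        ]] [-0.01415908  0.          0.          0.          0.        ] [[0.0, -0.965, -0.261, 0.064], [1.0, 0.001, -0.001, -0.0], [0.001, -0.261, 0.965, -0.135], [0.0, 0.0, 0.0, 1.0]]
carrier {'at': [293.3, 179.9], 'confidence': 0.88}
carrier {'at': [538.1, 106.7], 'confidence': 0.32}
handle_grip {'at': [295.6, 185.3], 'confidence': 0.71}
handle_grip {'at': [537.5, 108.3], 'confidence': 0.38}
rear_rim {'at': [296.8, 183.2], 'confidence': 0.86}
turn [0.09 0.94 0.08] shift after [-1.17 -0.66  3.21] n 3.5 | shift with old axes [-0.84 -0.7   3.31]
[[291.85505878 229.44076414]
 [291.79120027 229.04698172]
 [245.41948479 143.81099067]
 [351.88959525 143.16422591]
 [354.74276608 230.13359881]
 [238.22576232 231.13514716]]
```

View pics/w1.png

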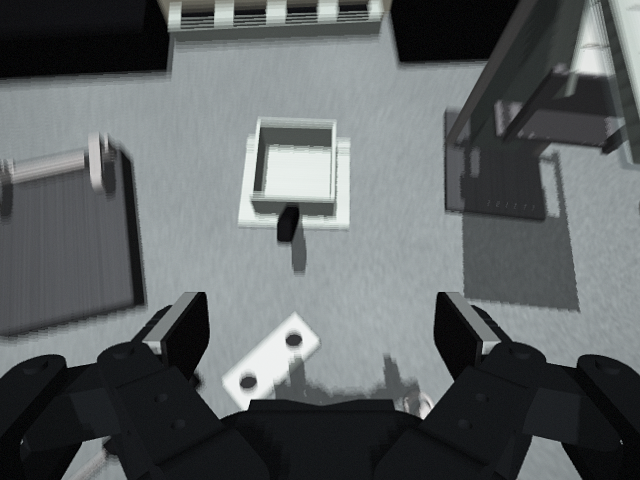

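The wrist view shows the carrier with its plate's front corners at (240,227) and (349,228), and the handle from (291,206) to (286,240). The projected estimates match these to a few pixels. The chute's base plate has its near corners at (446,211) and (545,218).

```bash
cat >> h.py <<'E'
from scipy.optimize import least_squares
def fit(obs,x0):
    """obs: list of (cam dict, state, local xyz, pixel); pose x,y,yaw on world z given in local z"""
    def f(v):
        Q=R.from_euler("z",v[2]); e=[]
        for c,st,l,p in obs: e+=list(proj(c,Q.apply(l)+[v[0],v[1],0],st)[0]-p)
        return np.array(e)
    s=least_squares(f,x0,loss="soft_l1",f_scale=2.); print("fit",np.round(s.x[:2],4),"deg",round(np.degrees(s.x[2]),2),"res",np.round(f(s.x),1)); return s.x
def pose_q(yaw,tilt): return R.from_euler("z",yaw,degrees=True)*R.from_euler("y",-tilt,degrees=True)*R.from_euler("x",180,degrees=True)
E
python3 - <<'E'
from h import *
w=dict(np.load("w1.npz")); p,q=json.load(open("w1.json")); st=dict(tcp_pos=p,ee_rot=q)
L=[((-.06,.066,.006),(239.5,227.5)),((-.06,-.066,.006),(349.5,228.5)),((.06,-.066,.006),(350,139)),((.05,.046,.055),(258,118)),((.05,-.046,.055),(337,121)),((-.05,-.046,.055),(335,204))]
v=fit([(w,st,np.array(l),np.array(x)) for l,x in L],[.666,-.016,-.077])
Q=R.from_euler("z",v[2]); g=Q.apply([-.09,0,.079])+[v[0],v[1],0]; print("grip",g, proj(w,[g,Q.apply([-.107,0,.1035])+[v[0],v[1],0]],st))
D=[((-.02,.06,.01),(446,211)),((-.02,-.06,.01),(545,218))]
fit([(w,st,np.array(l),np.array(x)) for l,x in D],[.6145,-.26,-.157])
qq=pose_q(np.degrees(v[2]),42); z=qq.apply([0,0,1]); print("goal",g+z*.011)
plan(g+z*(.011-.09),qq); plan(g+z*.011,qq)
E
```

```text
fit [ 0.6716 -0.0158] deg -6.03 res [-0.6 -3.4  0.8 -1.2  0.   3.4  0.   4.1 -0.6  3.2  0.3 -3.5]
grip [ 0.58213834 -0.00631135  0.079     ] [[288.83603398 224.77811791]
 [285.8549746  231.45427952]]
fit [ 0.6267 -0.2532] deg -8.55 res [-0.5  0.   0.5 -0.1]
goal [ 0.58945805 -0.00708457  0.07082541]
turn [-0.09  0.94  0.29] shift after [-1.1  -0.82  3.53] n 3.8 | shift with old axes [-0.72 -0.82  3.63]
turn [-0.09  0.94  0.29] shift after [-1.1  -0.82  5.78] n 5.9 | shift with old axes [-0.5  -0.8   5.87]
```

```bash
python3 -m handwheel '[{"translation":[0,0,0],"angular":[-0.09,0.94,0.29]},{"translation":[-0.29,-0.2,0.9],"angular":[0,0,0]},{"translation":[-0.29,-0.2,0.9],"angular":[0,0,0]},{"translation":[-0.29,-0.2,0.9],"angular":[0,0,0]},{"translation":[-0.29,-0.2,0.9],"angular":[0,0,0]},{"translation":[0,0,0.55],"angular":[0,0,0]},{"translation":[0,0,0.55],"angular":[0,0,0]},{"translation":[0,0,0.55],"angular":[0,0,0]},{"translation":[0,0,0.25],"angular":[0,0,0]},{"translation":[0,0,0.25],"angular":[0,0,0]},{"translation":[0,0,0],"angular":[0,0,0]}]'
python3 - <<'E'
from h import *
s=r.get_state(); plan([.587,-.007,.0715],pose_q(-6,42))
c=imaging.camera("wrist"); save(c,"w2.png",(120,60,520,420),1.5)
E
```

```text
t: 5.22
tcp_pos: [0.5384, -0.0416, 0.1846]
ee_rot: [0.955, -0.047, 0.292, 0.033]
ft_force: [0.1, 0.5, -0.4]
grip_width: 0.997
grasp_force: 0.0
turn [0.29 1.31 0.17] shift after [-1.06 -0.99  2.85] n 3.2 | shift with old axes [-0.64 -1.09  2.93]
```

View pics/w2.png

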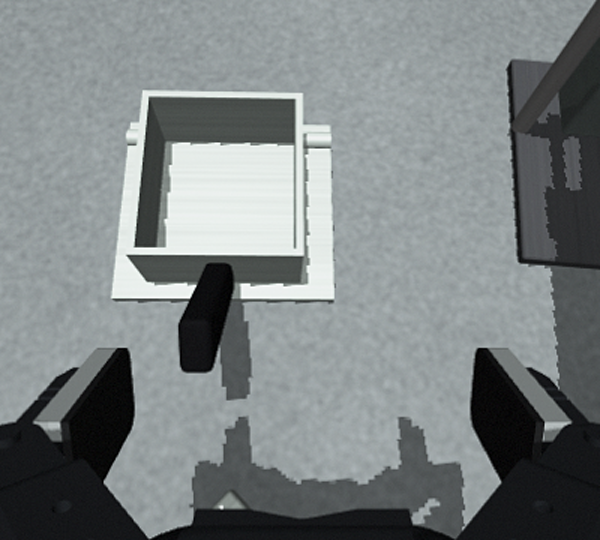

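Run:
```python
from h import *
s=r.get_state(); print(s["q"],np.abs(s["dq"]).max(),s["tcp_pos"],R.from_quat(s["ee_rot"]).as_matrix())
c=imaging.camera("wrist"); np.savez("w2.npz",**c); json.dump([list(s["tcp_pos"]),list(s["ee_rot"])],open("w2.json","w"))
f=lambda x,y:np.array([x/1.5+120,y/1.5+60])
L=[((-.06,.066,.006),f(112,299)),((-.06,-.066,.006),f(334,299)),((.06,-.066,.006),f(331,125)),((.05,.046,.055),f(142,91)),((.05,-.046,.055),f(303,93)),((-.05,-.046,.055),f(305,256)),((-.05,.046,.055),f(127,256))]
v=fit([(c,s,np.array(l),np.array(x)) for l,x in L],[.669,-.016,-.08])
print((np.array([318,187])/1).tolist())
plan([.587,-.007,.0715],pose_q(-6,42)); plan([.587,-.007,.0715],pose_q(-6,34))
fit([(c,s,np.array(l),np.array(x)) for l,x in [((-.02,.06,.01),f(519,263)),((.13,.06,.01),f(509,61))]],[.6267,-.2532,-.15])
```

```text
[ 0.20657353  0.13968477 -0.30142168  2.30192011  0.97404966  0.21240697
 -2.65956907] 0.032444040769208225 [ 0.53738018 -0.04141741  0.18470443] [[ 0.82480263 -0.10890891  0.55483283]
 [-0.07085744 -0.99344778 -0.0896701 ]
 [ 0.56096332  0.0346461  -0.82711535]]
fit [ 0.6672 -0.0143] deg -5.69 res [-0.1  0.2  0.9  0.3 -0.5  0.1  0.3 -0.1  0.  -0.1 -0.  -0.  -0.6 -0.4]
[318.0, 187.0]
turn [0.29 1.31 0.17] shift after [-1.03 -0.99  2.88] n 3.2 | shift with old axes [-0.61 -1.09  2.96]
turn [ 0.3  -0.02  0.15] shift after [-0.62 -0.99  3.  ] n 3.2 | shift with old axes [-0.61 -1.09  2.96]
fit [ 0.6198 -0.251 ] deg -10.86 res [-0.   0.1  0.  -0.1]
```

```bash
cat > fk.py <<'E'
import numpy as np, itertools
from scipy.spatial.transform import Rotation as R
from scipy.optimize import least_squares
from h import r
D=[([1.31610653,.46940899,-.04861603,1.53369636,.02409704,1.14100751,-.08226761],[.15101166,-.65730203,.23828232],[.993629071,.112695755,-.000138655,-.000957323]),
([.81599648,.04695532,-.34761828,2.02054577,.01879889,1.07571737,-.88541878],[.36,-.2339,.2718],[.994,.113,0,.001]),
([.58510023,-.16420564,-.59845368,2.33958034,-.0452378,.30023432,-1.64580844],[.4642,-.0272,.2723],[.948,-.036,.315,.018]),
([.20657353,.13968477,-.30142168,2.30192011,.97404966,.21240697,-2.65956907],[.53738018,-.04141741,.18470443],[.955,-.047,.292,.033])]
def fk(q,k,s):
    h,e1,a,e2,b,e3,d,yaw0,c=k
    P=np.array([0,0,h]); M=R.from_euler("z",yaw0+s[0]*q[0])
    M=M*R.from_euler("y",q[1])*R.from_euler("z",s[1]*q[2]); P=P+M.apply([e1,0,a])
    M=M*R.from_euler("y",q[3]); P=P+M.apply([e2,0,b])
    M=M*R.from_euler("z",s[2]*q[4])*R.from_euler("y",q[5]); P=P+M.apply([e3,0,d])
    return P,M*R.from_euler("z",s[3]*q[6]+c)
def resid(k,s):
    e=[]
    for q,p,o in D:
        P,M=fk(q,k,s); e+=list((P-p)*5)+list((M.inv()*R.from_quat(o)).as_rotvec())
    return e+list(np.array(k)*1e-4)
def model():
    best=None
    for s in itertools.product([1,-1],repeat=4):
        for c in(0,1.57,3.14,-1.57):
          for y0 in (0,3.14):
            v=least_squares(resid,[.3,0,.35,0,.35,0,.25,y0,c],args=(s,),max_nfev=60)
            if best is None or v.cost<best[0]: best=(v.cost,s,v.x)
    return best
E
python3 - <<'E'
import fk,pickle,numpy as np
b=fk.model(); print(b[0],b[1],np.round(b[2],3)); print(np.round(np.reshape(fk.resid(b[2],b[1])[:24],(4,6)),4)); pickle.dump(b,open("fk.pkl","wb"))
E
```

```text
0.004218586206203059 (-1, -1, -1, -1) [ 2.170e-01 -2.000e-03  5.740e-01  1.000e-03  4.630e-01  2.000e-03
  2.970e-01 -7.200e-02  1.505e+00]
[[-0.0332 -0.009  -0.0028  0.     -0.0001 -0.0063]
 [ 0.022   0.0414  0.0042 -0.0007 -0.0007 -0.0071]
 [ 0.0164  0.0289 -0.0111  0.0427  0.0025  0.0076]
 [-0.0114 -0.0003  0.0096  0.0395  0.0033  0.0057]]
```

```bash
cat > ik.py <<'E'
import pickle,numpy as np,fk
from h import pose_q,R
from scipy.optimize import least_squares
b=pickle.load(open("fk.pkl","rb")); s,k=b[1],b[2]
lo=np.array([-2.59,-.33,-1.39,.1,-1.04,.21,-2.66])+.03; hi=np.array([2.59,1.99,1.29,2.45,4.18,1.99,2.66])-.03
def ik(p,Q,seed):
    f=lambda q:np.r_[(fk.fk(q,k,s)[0]-p)*5,(fk.fk(q,k,s)[1].inv()*Q).as_rotvec(),1e-3*(q-(lo+hi)/2)/(hi-lo)]
    v=least_squares(f,np.clip(seed,lo+1e-3,hi-1e-3),bounds=(lo,hi),max_nfev=80); e=f(v.x)[:6]; return np.abs(e).max(),v.x
E
python3 - <<'E'
from ik import *
rng=np.random.default_rng(0)
O=lambda o,yaw,l:np.array(o)+R.from_euler("z",yaw,degrees=True).apply(l)
g=[-.09,0,.079]
T={"grasp":(O([.667,-.014,0],-5.7,g),-5.7),"disp":(O([.62,-.252,.112],-9,np.array(g)+[-.034,0,0]),-9),"stage in":(O([.62,.252,.03],10.6,np.array(g)+[-.08,0,0]),10.6),"home":(O([.62,.252,.03],10.6,g),10.6)}
for n,(gp,yaw) in T.items():
  for tilt in(34,40):
    for fl in(0,180):
      Q=pose_q(yaw,tilt)*R.from_euler("z",fl,degrees=True); p=gp+Q.apply([0,0,.011]); S=[]
      for i in range(14):
        seed=np.array([.2 if n!="disp" else .6,.2,0,2.2,rng.choice([0,1.5,3.1]),.4,rng.uniform(-2.5,2.5)])
        seed[:3]+=rng.uniform(-.3,.3,3)
        e,q=ik(p,Q,seed)
        if e<.01 and not any(np.abs(q-x).max()<.4 for x in S): S.append(q)
      print(n,tilt,fl,[np.round(x,2).tolist() for x in S])
E
```

```text
grasp 34 0 [[-0.51, 0.47, 0.52, 2.31, 3.84, 0.24, 0.63], [0.12, 0.44, -0.27, 2.31, 2.36, 0.26, 2.21]]
grasp 34 180 [[0.41, 0.5, -0.65, 2.31, 2.07, 0.41, -0.6]]
grasp 40 0 [[-0.09, 0.45, -0.02, 2.37, 2.89, 0.38, 1.64]]
grasp 40 180 [[0.31, 0.5, -0.52, 2.37, 2.45, 0.49, -0.99]]
disp 34 0 [[1.45, 0.38, -1.2, 2.26, 0.91, 0.24, -2.18], [0.44, 0.18, 0.05, 2.26, -1.0, 0.27, -0.32]]
disp 34 180 [[1.52, 0.46, -1.33, 2.26, 1.13, 0.33, 0.76]]
disp 40 0 []
disp 40 180 [[1.56, 0.49, -1.36, 2.32, 1.62, 0.28, 0.3]]
stage in 34 0 [[0.29, 0.61, -1.24, 2.42, 1.76, 0.83, 2.63]]
stage in 34 180 [[0.27, 0.57, -1.2, 2.42, 1.77, 0.79, -0.52]]
stage in 40 0 []
stage in 40 180 []
home 34 0 [[-0.31, 0.39, -0.33, 2.27, 1.81, 0.31, 2.59]]
home 34 180 [[-0.17, 0.41, -0.5, 2.27, 1.78, 0.38, -0.51]]
home 40 0 [[-0.29, 0.41, -0.38, 2.33, 2.18, 0.44, 2.22], [-0.63, 0.39, 0.04, 2.33, 2.44, 0.31, 1.91]]
home 40 180 [[-0.01, 0.49, -0.74, 2.33, 2.04, 0.59, -0.74], [-0.34, 0.4, -0.32, 2.33, 2.21, 0.42, -0.96]]
```

The arm hit the range of joint 7 and the lower range of joint 6. A half turn of the tool gives the same grasp with joints well inside their ranges, so I'll turn it now.

```bash
python3 -m handwheel '[{"translation":[0,0,-0.3],"angular":[0,0,-1]},{"translation":[0,0,-0.3],"angular":[0,0,-1]},{"translation":[0,0,0],"angular":[0,0,-1]},{"translation":[0,0,0],"angular":[0,0,-1]},{"translation":[0,0,0],"angular":[0,0,-1]},{"translation":[0,0,0],"angular":[0,0,-1]},{"translation":[0,0,0],"angular":[0,0,-1]},{"translation":[0,0,0],"angular":[0,0,-1]},{"translation":[0,0,0],"angular":[0,0,-1]},{"translation":[0,0,0],"angular":[0,0,-1]},{"translation":[0,0,0],"angular":[0,0,-1]},{"translation":[0,0,0],"angular":[0,0,-1]}]' && python3 -m handwheel '[{"translation":[0,0,0],"angular":[0,0,-1]},{"translation":[0,0,0],"angular":[0,0,-1]},{"translation":[0,0,0],"angular":[0,0,-1]},{"translation":[0,0,0],"angular":[0,0,-1]},{"translation":[0,0,0],"angular":[0,0,-1]},{"translation":[0,0,0],"angular":[0,0,-1]},{"translation":[0,0,0],"angular":[0,0,-1]},{"translation":[0,0,0],"angular":[0,0,-1]},{"translation":[0,0,0],"angular":[0,0,-1]},{"translation":[0,0,0],"angular":[0,0,-1]},{"translation":[0,0,0],"angular":[0,0,-1]},{"translation":[0,0,0],"angular":[0,0,-1]}]'
python3 - <<'E'
from h import *
s=r.get_state();print(s["q"])
F=R.from_euler("z",180,degrees=True)
v=[.6672,-.0143]; g=R.from_euler("z",-5.7,degrees=True).apply([-.09,0,.079])+[v[0],v[1],0]
for t in(34,36):
  q=pose_q(-5.7,t)*F; z=q.apply([0,0,1]); plan(g+z*(.011-.08),q);
E
```

```text
t: 6.32
tcp_pos: [0.5236, -0.0395, 0.2038]
ee_rot: [0.802, 0.519, 0.218, 0.198]
ft_force: [0.4, 0.7, 0.1]
grip_width: 1.001
grasp_force: 0.0
t: 7.32
tcp_pos: [0.5236, -0.0394, 0.2038]
ee_rot: [0.344, 0.892, 0.06, 0.288]
ft_force: [-1.2, -0.4, -0.2]
grip_width: 1.003
grasp_force: 0.0
[ 0.60905024  0.11941751 -0.72454697  2.29062115  0.91287554  0.27787905
 -0.08117065]
turn [-0.31  0.14 -5.98] shift after [0.7  0.98 1.57] n 2.0 | shift with old axes [1.18 0.43 1.53]
turn [-0.42 -0.18 -5.97] shift after [0.81 0.98 1.54] n 2.0 | shift with old axes [1.23 0.39 1.53]
```

```bash
python3 -m handwheel '[{"translation":[0,0,0],"angular":[-0.06,0,-1]},{"translation":[0,0,0],"angular":[-0.06,0,-1]},{"translation":[0,0,0],"angular":[-0.06,0,-1]},{"translation":[0,0,0],"angular":[-0.06,0,-1]},{"translation":[0,0,0],"angular":[-0.06,0,-1]},{"translation":[0,0,0],"angular":[-0.06,0,-1]},{"translation":[0.25,0.33,0.5],"angular":[0,0,0]},{"translation":[0.25,0.33,0.5],"angular":[0,0,0]},{"translation":[0.25,0.33,0.5],"angular":[0,0,0]},{"translation":[0,0,0],"angular":[0,0,0]}]'
python3 - <<'E'
from h import *
s=r.get_state();print(s["q"])
F=R.from_euler("z",180,degrees=True)
v=[.6672,-.0143]; g=R.from_euler("z",-5.7,degrees=True).apply([-.09,0,.079])+[v[0],v[1],0]
for t in(34,36):
  q=pose_q(-5.7,t)*F; z=q.apply([0,0,1]); plan(g+z*.011,q);
E
```

```text
t: 8.15
tcp_pos: [0.5309, -0.016, 0.1608]
ee_rot: [0.049, 0.954, -0.015, 0.296]
ft_force: [-0.7, 0.0, 0.1]
grip_width: 0.999
grasp_force: 0.0
[ 0.49989055  0.21906003 -0.67911644  2.32816729  1.42289148  0.26718172
  0.00755358]
turn [-0.01  0.08 -0.02] shift after [0.2  0.38 2.61] n 2.6 | shift with old axes [0.23 0.38 2.6 ]
turn [-0.01 -0.25 -0.02] shift after [0.28 0.38 2.6 ] n 2.6 | shift with old axes [0.22 0.38 2.6 ]
```

```bash
python3 -m handwheel '[{"translation":[0.08,0.13,0.4],"angular":[0,0,0]},{"translation":[0.08,0.13,0.4],"angular":[0,0,0]},{"translation":[0.07,0.12,0.4],"angular":[0,0,0]},{"translation":[0,0,0.4],"angular":[0,0,0]},{"translation":[0,0,0.4],"angular":[0,0,0]},{"translation":[0,0,0.3],"angular":[0,0,0]},{"translation":[0,0,0.3],"angular":[0,0,0]},{"translation":[0,0,0],"angular":[0,0,0]},{"translation":[0,0,0],"angular":[0,0,0]}]'
python3 - <<'E'
from h import *
s=r.get_state();print(s["q"])
F=R.from_euler("z",180,degrees=True)
v=[.6672,-.0143]; g=R.from_euler("z",-5.7,degrees=True).apply([-.09,0,.079])+[v[0],v[1],0]
q=pose_q(-5.7,34.5)*F; z=q.apply([0,0,1]); plan(g+z*.011,q);
E
```

```text
t: 8.9
tcp_pos: [0.5847, -0.0084, 0.072]
ee_rot: [0.051, 0.953, -0.015, 0.297]
ft_force: [-1.2, 0.4, 0.3]
grip_width: 1.0
grasp_force: 0.0
[ 0.45015973  0.51606868 -0.694225    2.27523456  1.96197324  0.45901492
 -0.47384046]
turn [-0.03  0.02 -0.06] shift after [0.05 0.06 0.03] n 0.1 | shift with old axes [0.05 0.06 0.03]
```

On target within 3 mm. Closing the fingers.

```bash
python3 -m handwheel '[{"translation":[0.05,0.06,0.03],"angular":[0,0,0]},{"translation":[0,0,0],"angular":[0,0,0]},{"translation":[0,0,0],"angular":[0,0,0]},{"translation":[0,0,0],"angular":[0,0,0]},{"translation":[0,0,0],"angular":[0,0,0]},{"translation":[0,0,0],"angular":[0,0,0]},{"translation":[0,0,0],"angular":[0,0,0]},{"translation":[0,0,0],"angular":[0,0,0]}]' 0
python3 - <<'E'
from h import *
s=r.get_state(); R0=R.from_quat(s["ee_rot"]); print("up in tool",R0.inv().apply([0,0,.04])/.04, R0.as_euler("zyx",degrees=True))
E
```

```text
t: 9.57
tcp_pos: [0.5843, -0.0053, 0.0698]
ee_rot: [0.05, 0.953, -0.015, 0.298]
ft_force: [-4.0, -1.1, 5.6]
grip_width: 0.157
grasp_force: 59.0
up in tool [-5.69229982e-01  7.10020580e-04 -8.22178036e-01] [-172.66377753   34.48075897  175.87218176]
```

```bash
python3 -m handwheel '[{"translation":[-0.2,0,-0.29],"angular":[0,0,0]},{"translation":[-0.28,0,-0.41],"angular":[0,0,0]},{"translation":[-0.28,0,-0.41],"angular":[0,0,0]},{"translation":[-0.28,0,-0.41],"angular":[0,0,0]},{"translation":[-0.28,0,-0.41],"angular":[0,0,0]},{"translation":[0,0,0],"angular":[0,0,0]},{"translation":[0,0,0],"angular":[0,0,0]}]'
python3 - <<'E'
from h import *
s=r.get_state(); print(s["q"])
c=imaging.camera("top"); sd=imaging.camera("side"); save(sd,"side1.png",(200,150,440,350),3.2)
f=lambda x,y:np.array([x/1.5+120,y/1.5+60]); t=lambda x,y:np.array([x/2.6+170,y/2.6+150])
W={}
for n in("w1","w2"):
    p,q=json.load(open(n+".json")); W[n]=(dict(np.load(n+".npz")),dict(tcp_pos=p,ee_rot=q))
obs=[(c,None,np.array([-.122,.065,.277]),t(570,275)),(c,None,np.array([-.122,-.065,.277]),t(717,297)),
(W["w2"][0],W["w2"][1],np.array([-.02,.06,.01]),f(519,263)),(W["w2"][0],W["w2"][1],np.array([.13,.06,.01]),f(509,61)),
(W["w1"][0],W["w1"][1],np.array([-.02,.06,.01]),np.array([446,211])),(W["w1"][0],W["w1"][1],np.array([-.02,-.06,.01]),np.array([545,218]))]
v=fit(obs,[.62,-.255,-.15])
v2=fit(obs[:4],[.62,-.255,-.15])
P=R.from_euler("z",v[2]).apply([[-.122,.065,.277],[-.122,-.065,.277],[0,0,.18],[-.004,.055,.129],[-.004,-.055,.129],[-.02,-.06,.01],[-.02,.06,.01]])+[v[0],v[1],0]
print(np.round((proj(sd,P)-[200,150])*3.2))
Pc=s["tcp_pos"]; print("tcp in side crop",(proj(sd,[Pc])-[200,150])*3.2)
E
```

```text
t: 10.15
tcp_pos: [0.5837, -0.0055, 0.1632]
ee_rot: [0.051, 0.953, -0.015, 0.298]
ft_force: [0.0, -0.9, -3.1]
grip_width: 0.159
grasp_force: 58.7
[ 0.41358838  0.29154061 -0.62416647  2.2231684   1.34909113  0.3139238
  0.08388234]
fit [ 0.6244 -0.2535] deg -8.69 res [-2.5  1.4 -1.2  0.   2.5 -2.5 -3.2 -2.5  0.1  1.7  1.4  1.8]
fit [ 0.6221 -0.2546] deg -8.99 res [-2.2  2.2 -1.   1.1  4.  -0.6 -1.1 -1. ]
[[335. 339.]
 [318. 471.]
 [477. 487.]
 [470. 469.]
 [466. 578.]
 [439. 655.]
 [445. 539.]]
tcp in side crop [[400.1602104  283.58047427]]
```

View pics/side1.png

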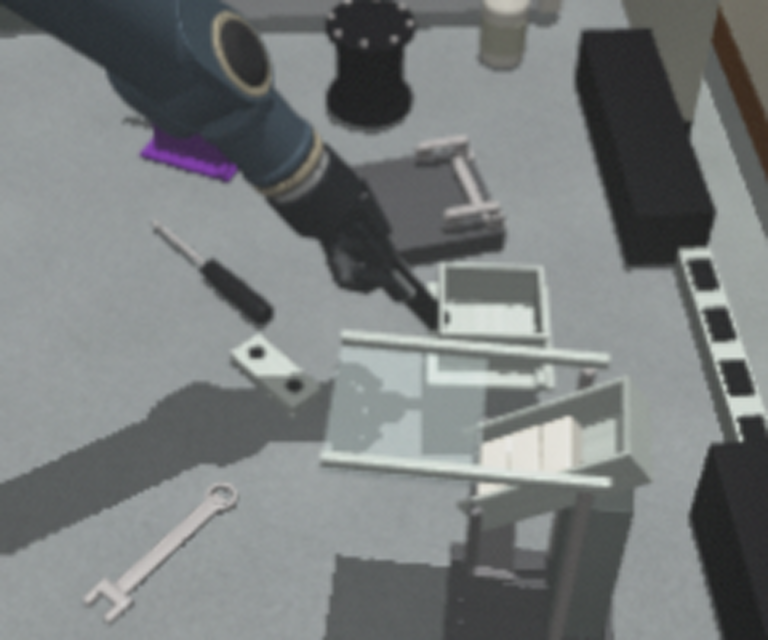

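The carrier hangs level in the jaws, its rim's far edge at crop (440–548, 265). The cover's front corners at (342,335) and (322,462) agree with my fit to 2–3 px. Next I'll check joint-feasible paths to the chute.

```bash
cat >> h.py <<'E'
# carrier in tool, from the grasp
_G=(np.array([.5843,-.0053,.0698]),R.from_quat([.05,.953,-.015,.298]))
_C=(np.array([.6672,-.0143,0.]),R.from_euler("z",-5.7,degrees=True))
CT=(_G[1].inv().apply(_C[0]-_G[0]),_G[1].inv()*_C[1])
def carrier_now(st): q=R.from_quat(st["ee_rot"]); return q.apply(CT[0])+st["tcp_pos"],(q*CT[1])
def tool_for(p,yaw):
    q=R.from_euler("z",yaw,degrees=True)*CT[1].inv(); return np.array(p)-q.apply(CT[0]),q
DISP=(np.array([.6248,-.2535,0]),-8.7); STG=(np.array([.620,.252,.03]),10.6)
def inframe(F,l): return F[0]+R.from_euler("z",F[1],degrees=True).apply(l)
E
python3 - <<'E'
import fk,pickle,numpy as np
from h import *
s=r.get_state()
fk.D+= [([.60905024,.11941751,-.72454697,2.29062115,.91287554,.27787905,-.08117065],[.5236,-.0394,.2038],[.344,.892,.06,.288]),
([.45015973,.51606868,-.694225,2.27523456,1.96197324,.45901492,-.47384046],[.5847,-.0084,.072],[.051,.953,-.015,.297]),
(s["q"],s["tcp_pos"],s["ee_rot"])]
b=fk.model(); print(b[0],b[1],np.round(b[2],3)); print(np.round(np.reshape(fk.resid(b[2],b[1])[:42],(7,6)),3)); pickle.dump(b,open("fk.pkl","wb"))
import ik
def walk(q,pts):
    for p0,yaw in pts:
        p,Q=tool_for(p0,yaw); sol=[]
        for i in range(6):
            e,x=ik.ik(p,Q,q+np.random.default_rng(i).normal(0,.25,7)*(i>0)); sol.append((e>.01,np.abs(x-q).max(),e,x))
        m=min(sol,key=lambda a:a[:2]); q=m[3]; print(np.round(p0,3),yaw,"err",round(m[2],4),np.round(q,2),"dq",round(m[1],2))
    return q
c,cq=carrier_now(s); print("carrier",c,cq.as_euler("zyx",degrees=True))
P=lambda l:(inframe(DISP,l),DISP[1]); S=lambda l:(inframe(STG,l),STG[1])
q=walk(s["q"],[P([-.04,.2,.08]),P([-.04,.1,.062]),P([-.04,0,.062]),P([-.04,0,.112]),P([-.04,0,.062]),P([-.04,.2,.07]),([.6,.1,.1],0),S([-.07,0,.04]),S([-.07,0,0]),S([-.03,0,0]),S([0,0,0])])
sd=imaging.camera("side"); print("rim in crop",np.round((proj(sd,cq.apply([[-.05,.046,.055],[.05,.046,.055],[.05,-.046,.055]])+c)-[200,150])*3.2))
E
```

```text
0.00811734930927088 (-1, -1, -1, -1) [ 2.24e-01 -4.00e-03  5.61e-01  3.00e-03  4.67e-01 -1.00e-03  2.90e-01
 -7.00e-02  1.51e+00]
[[-0.025 -0.001 -0.    -0.    -0.    -0.009]
 [ 0.04   0.038 -0.004 -0.001 -0.001 -0.01 ]
 [ 0.019  0.029 -0.018  0.041  0.002  0.005]
 [-0.032  0.028 -0.003  0.038  0.003  0.003]
 [ 0.013  0.006 -0.001 -0.033  0.021  0.003]
 [ 0.007 -0.019  0.019 -0.04  -0.001  0.004]
 [-0.    -0.007  0.007 -0.039 -0.001  0.004]]
carrier [ 0.66522697 -0.01475529  0.09104399] [-5.75759064e+00  2.32501771e-01 -2.77657648e-03]
[ 0.616 -0.05   0.08 ] -8.7 err 0.0 [ 0.6   0.26 -0.73  2.34  1.6   0.25 -0.16] dq 0.25
[ 0.6   -0.149  0.062] -8.7 err 0.0 [ 1.09  0.41 -1.04  2.35  1.78  0.29 -0.07] dq 0.49
[ 0.585 -0.247  0.062] -8.7 err 0.0 [ 1.42  0.56 -1.2   2.3   1.59  0.32  0.37] dq 0.44
[ 0.585 -0.247  0.112] -8.7 err 0.0 [ 1.55  0.5  -1.36  2.25  1.2   0.35  0.73] dq 0.39
[ 0.585 -0.247  0.062] -8.7 err 0.0 [ 1.42  0.56 -1.21  2.3   1.59  0.32  0.37] dq 0.39
[ 0.616 -0.05   0.07 ] -8.7 err 0.0 [ 1.    0.58 -1.35  2.35  1.68  0.68 -0.15] dq 0.52
[0.6 0.1 0.1] 0 err 0.0 [ 0.75  0.45 -1.36  2.33  1.52  0.65 -0.16] dq 0.25
[0.551 0.239 0.07 ] 10.6 err 0.0 [ 0.38  0.5  -1.27  2.36  1.63  0.72 -0.35] dq 0.37
[0.551 0.239 0.03 ] 10.6 err 0.0 [ 0.24  0.54 -1.1   2.39  1.81  0.71 -0.52] dq 0.17
[0.591 0.246 0.03 ] 10.6 err 0.0 [ 0.2   0.55 -1.01  2.31  1.79  0.66 -0.45] dq 0.09
[0.62  0.252 0.03 ] 10.6 err 0.0 [ 0.18  0.56 -0.96  2.25  1.77  0.63 -0.39] dq 0.06
rim in crop [[433. 263.]
 [536. 266.]
 [541. 337.]]
```

Run:
```python
from h import *
s=r.get_state()
for l in([-.045,.2,.07],[-.045,.12,.062]):
    plan(*tool_for(inframe(DISP,l),DISP[1]),s)
```

```text
turn [ 0.28 -0.05  0.41] shift after [ 1.31 -0.95 -0.26] n 1.6 | shift with old axes [ 1.35 -0.89 -0.29]
turn [ 0.28 -0.05  0.41] shift after [ 1.41 -2.95 -0.1 ] n 3.3 | shift with old axes [ 1.53 -2.89 -0.17]
```

```bash
python3 -m handwheel '[{"translation":[0.2,-0.1,0],"angular":[0.07,-0.01,0.1]},{"translation":[0.35,-0.25,-0.07],"angular":[0.07,-0.01,0.1]},{"translation":[0.4,-0.3,-0.1],"angular":[0.07,-0.01,0.1]},{"translation":[0.36,-0.3,-0.09],"angular":[0.07,-0.01,0.1]},{"translation":[0.03,-0.4,0.04],"angular":[0,0,0]},{"translation":[0.03,-0.4,0.04],"angular":[0,0,0]},{"translation":[0.03,-0.4,0.04],"angular":[0,0,0]},{"translation":[0.01,-0.4,0.04],"angular":[0,0,0]},{"translation":[0,-0.4,0],"angular":[0,0,0]},{"translation":[0,0,0],"angular":[0,0,0]}]'
python3 - <<'E'
from h import *
s=r.get_state();print(s["q"])
for l in([-.045,.12,.062],[-.04,0,.062]):
    plan(*tool_for(inframe(DISP,l),DISP[1]),s)
E
```

```text
t: 11.13
tcp_pos: [0.5163, -0.1205, 0.1318]
ee_rot: [0.079, 0.951, -0.024, 0.297]
ft_force: [0.7, -0.1, -3.4]
grip_width: 0.154
grasp_force: 59.1
[ 0.80523649  0.30301699 -0.74686256  2.35420176  1.82900481  0.22125823
 -0.21591532]
turn [-0.04 -0.01 -0.07] shift after [ 0.02  0.14 -0.01] n 0.1 | shift with old axes [ 0.02  0.14 -0.01]
turn [-0.04 -0.01 -0.07] shift after [-0.09 -2.86  0.06] n 2.9 | shift with old axes [-0.11 -2.86  0.08]
```

```bash
python3 -m handwheel '[{"translation":[-0.01,-0.2,0],"angular":[-0.01,0,-0.02]},{"translation":[-0.01,-0.35,0.01],"angular":[-0.01,0,-0.02]},{"translation":[-0.01,-0.4,0.01],"angular":[-0.01,0,-0.02]},{"translation":[-0.01,-0.4,0.01],"angular":[-0.01,0,-0.01]},{"translation":[-0.01,-0.4,0.01],"angular":[0,0,0]},{"translation":[-0.01,-0.4,0.01],"angular":[0,0,0]},{"translation":[-0.01,-0.4,0.01],"angular":[0,0,0]},{"translation":[-0.01,-0.3,0],"angular":[0,0,0]},{"translation":[0,0,0],"angular":[0,0,0]},{"translation":[0,0,0],"angular":[0,0,0]}]'
python3 - <<'E'
from h import *
s=r.get_state();print(s["q"])
for l in([-.04,0,.062],[-.04,0,.113]):
    plan(*tool_for(inframe(DISP,l),DISP[1]),s)
sd=imaging.camera("side"); save(sd,"side2.png",(220,190,420,340),4)
c,cq=carrier_now(s); D=R.from_euler("z",DISP[1],degrees=True)
print("carrier local",D.inv().apply(c-DISP[0]),(D.inv()*cq).as_euler("zyx",degrees=True))
print("plate corners",np.round((proj(sd,inframe(DISP,np.array([[-.004,.055,.132],[.032,.055,.132],[.032,-.055,.132],[-.004,-.055,.132],[-.122,.065,.277],[-.122,-.065,.277]])))-[220,190])*4).tolist())
print("rim corners",np.round((proj(sd,cq.apply([[-.05,.046,.055],[.05,.046,.055],[.05,-.046,.055],[-.05,-.046,.055]])+c)-[220,190])*4).tolist())
E
```

```text
t: 11.97
tcp_pos: [0.5048, -0.2287, 0.1328]
ee_rot: [0.071, 0.952, -0.021, 0.298]
ft_force: [-0.3, 0.2, -1.9]
grip_width: 0.155
grasp_force: 59.1
[ 1.29797307  0.45141581 -1.02486333  2.27834841  1.55492639  0.21510421
  0.37416766]
turn [0.05 0.02 0.06] shift after [ 0.03 -0.14  0.01] n 0.1 | shift with old axes [ 0.03 -0.14  0.01]
turn [0.05 0.02 0.06] shift after [-0.69 -0.14 -1.04] n 1.3 | shift with old axes [-0.69 -0.14 -1.04]
carrier local [-0.0388898   0.00636003  0.06315404] [ 0.46450812 -0.09542584  0.06809521]
plate corners [[509.0, 424.0], [561.0, 427.0], [559.0, 564.0], [504.0, 560.0], [339.0, 263.0], [318.0, 428.0]]
rim corners [[385.0, 430.0], [528.0, 439.0], [526.0, 553.0], [376.0, 543.0]]
```

View pics/side2.png

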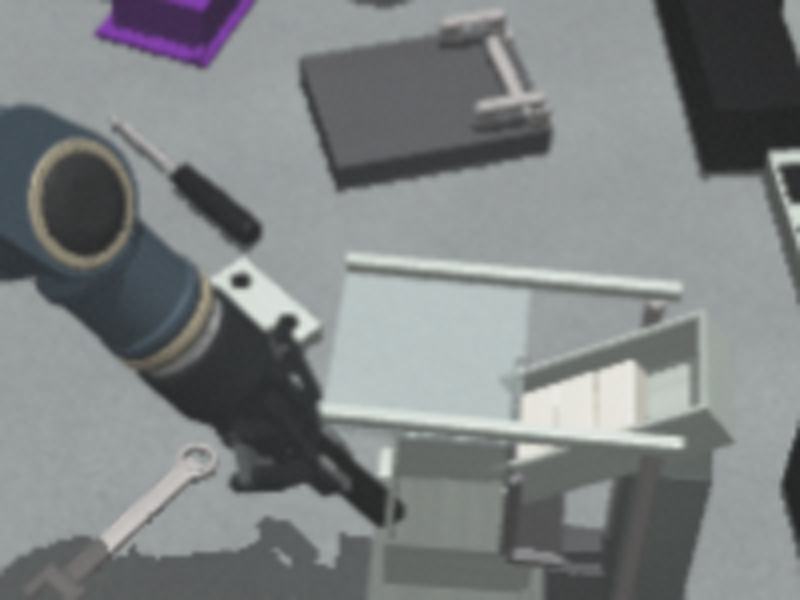

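Carrier is under the lip: rim's far-left corner is at crop (395,437), the gate still shut with blanks at (520–645,395). Next: centre it and rise gently, watching the force.

```bash
python3 -m handwheel '[{"translation":[0.01,-0.07,0],"angular":[0.02,0,0.03]},{"translation":[0.01,-0.07,0],"angular":[0.02,0,0.03]},{"translation":[-0.06,0,-0.08],"angular":[0,0,0]},{"translation":[-0.06,0,-0.08],"angular":[0,0,0]},{"translation":[-0.06,0,-0.08],"angular":[0,0,0]},{"translation":[0,0,0],"angular":[0,0,0]}]' && python3 -m handwheel '[{"translation":[-0.06,0,-0.08],"angular":[0,0,0]},{"translation":[-0.06,0,-0.08],"angular":[0,0,0]},{"translation":[-0.06,0,-0.08],"angular":[0,0,0]},{"translation":[0,0,0],"angular":[0,0,0]},{"translation":[0,0,0],"angular":[0,0,0]}]'
python3 - <<'E'
from h import *
s=r.get_state();print(s["q"])
plan(*tool_for(inframe(DISP,[-.04,0,.113]),DISP[1]),s)
c,cq=carrier_now(s); D=R.from_euler("z",DISP[1],degrees=True)
print("carrier local",D.inv().apply(c-DISP[0]),(D.inv()*cq).as_euler("zyx",degrees=True))
E
```

```text
t: 12.52
tcp_pos: [0.5042, -0.234, 0.1457]
ee_rot: [0.074, 0.951, -0.023, 0.299]
ft_force: [-0.2, 0.4, -2.8]
grip_width: 0.154
grasp_force: 59.0
t: 12.93
tcp_pos: [0.5038, -0.2343, 0.1566]
ee_rot: [0.074, 0.951, -0.023, 0.298]
ft_force: [0.3, 1.0, -4.7]
grip_width: 0.154
grasp_force: 58.9
[ 1.39437843  0.43685605 -1.1263387   2.25388554  1.28557862  0.2456453
  0.64310462]
turn [0.   0.02 0.02] shift after [-0.35  0.   -0.55] n 0.7 | shift with old axes [-0.36  0.   -0.55]
carrier local [-3.89875296e-02  4.85481884e-05  8.69701002e-02] [ 0.09005377 -0.09189894 -0.05310395]
```

```bash
python3 -m handwheel '[{"translation":[-0.06,0,-0.09],"angular":[0,0,0]},{"translation":[-0.06,0,-0.09],"angular":[0,0,0]},{"translation":[-0.06,0,-0.09],"angular":[0,0,0]},{"translation":[-0.06,0,-0.09],"angular":[0,0,0]},{"translation":[-0.06,0,-0.09],"angular":[0,0,0]},{"translation":[-0.06,0,-0.09],"angular":[0,0,0]},{"translation":[0,0,0],"angular":[0,0,0]},{"translation":[0,0,0],"angular":[0,0,0]}]'
python3 - <<'E'
from h import *
s=r.get_state();print(s["q"])
c,cq=carrier_now(s); D=R.from_euler("z",DISP[1],degrees=True)
print("carrier local",D.inv().apply(c-DISP[0]),(D.inv()*cq).as_euler("zyx",degrees=True))
sd=imaging.camera("side"); save(sd,"side3.png",(260,200,420,350),4)
E
```

```text
t: 13.6
tcp_pos: [0.5035, -0.2348, 0.1829]
ee_rot: [0.075, 0.951, -0.023, 0.298]
ft_force: [0.3, -0.2, -5.4]
grip_width: 0.153
grasp_force: 60.5
[ 1.51495132  0.44915572 -1.27716557  2.22763852  1.12338185  0.31914326
  0.80847442]
carrier local [-0.03925522 -0.00061546  0.11321697] [ 0.02577467 -0.11381159 -0.04130365]
```

View pics/side3.png

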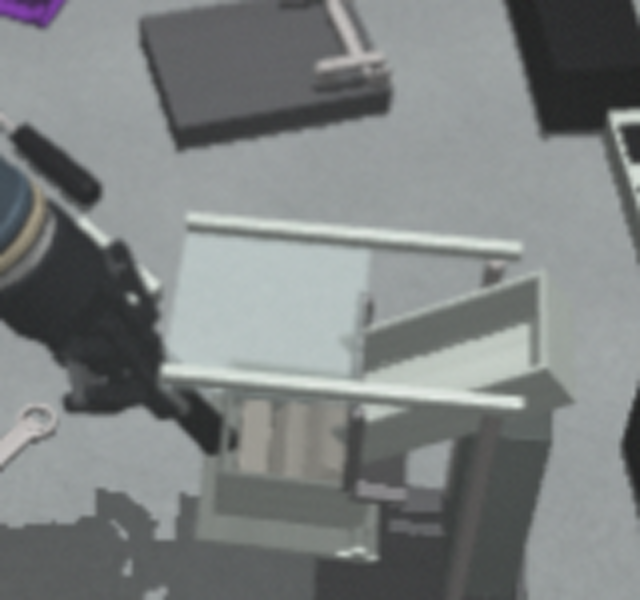

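The chute is empty and three blanks lie in the carrier at crop (255,440), (292,440) and (328,440). Lowering, then out sideways.

```bash
python3 -m handwheel '[{"translation":[0.08,0,0.12],"angular":[0,0,0]},{"translation":[0.1,0,0.15],"angular":[0,0,0]},{"translation":[0.1,0,0.15],"angular":[0,0,0]},{"translation":[0.1,0,0.15],"angular":[0,0,0]},{"translation":[0.1,0,0.15],"angular":[0,0,0]},{"translation":[0.1,0,0.15],"angular":[0,0,0]},{"translation":[0.1,0,0.14],"angular":[0,0,0]},{"translation":[0.06,0,0.07],"angular":[0,0,0]},{"translation":[0,0,0],"angular":[0,0,0]}]'
python3 - <<'E'
from h import *
s=r.get_state();print(s["q"])
c,cq=carrier_now(s); D=R.from_euler("z",DISP[1],degrees=True)
print("carrier local",D.inv().apply(c-DISP[0]),(D.inv()*cq).as_euler("zyx",degrees=True))
plan(*tool_for(inframe(DISP,[-.045,.16,.065]),DISP[1]),s)
E
```

```text
t: 14.4
tcp_pos: [0.5044, -0.2343, 0.1303]
ee_rot: [0.074, 0.951, -0.022, 0.299]
ft_force: [0.1, -0.4, -4.0]
grip_width: 0.157
grasp_force: 60.9
[ 1.33526595  0.48435214 -1.06816885  2.27500876  1.58045195  0.25012674
  0.36622092]
carrier local [-0.0383268   0.00024563  0.06068581] [ 0.12478604 -0.14028704  0.02465878]
turn [0.02 0.02 0.01] shift after [ 0.09  4.   -0.19] n 4.0 | shift with old axes [ 0.08  4.   -0.19]
```

```bash
python3 -m handwheel '[{"translation":[0.01,0.15,-0.02],"angular":[0,0,0]},{"translation":[0.01,0.3,-0.02],"angular":[0,0,0]},{"translation":[0.01,0.4,-0.02],"angular":[0,0,0]},{"translation":[0.01,0.45,-0.02],"angular":[0,0,0]},{"translation":[0.01,0.45,-0.02],"angular":[0,0,0]},{"translation":[0.01,0.45,-0.02],"angular":[0,0,0]},{"translation":[0.01,0.45,-0.02],"angular":[0,0,0]},{"translation":[0.01,0.45,-0.02],"angular":[0,0,0]},{"translation":[0.01,0.4,-0.02],"angular":[0,0,0]},{"translation":[0,0.3,0],"angular":[0,0,0]},{"translation":[0,0.2,0],"angular":[0,0,0]},{"translation":[0,0,0],"angular":[0,0,0]}]'
python3 - <<'E'
from h import *
s=r.get_state();print(s["q"])
c,cq=carrier_now(s); print("carrier",c,cq.as_euler("zyx",degrees=True))
plan(*tool_for(inframe(STG,[-.07,0,.05]),STG[1]),s)
p,q=tool_for(inframe(STG,[-.07,-.1,.05]),STG[1]); plan(p,q,s)
E
```

```text
t: 15.4
tcp_pos: [0.5229, -0.073, 0.1354]
ee_rot: [0.073, 0.951, -0.021, 0.299]
ft_force: [0.6, 0.4, -3.1]
grip_width: 0.158
grasp_force: 60.8
[ 1.04285749  0.48232065 -1.22089382  2.34594654  1.69171042  0.53022711
 -0.09574682]
carrier [ 0.60558185 -0.08580254  0.06594319] [-8.39067202 -0.22188329  0.05005923]
turn [-1.8   0.04 -2.61] shift after [-0.21  7.56 -0.28] n 7.6 | shift with old axes [ 1.82  7.15 -1.68]
turn [-1.8   0.04 -2.61] shift after [-0.22  5.06 -0.28] n 5.1 | shift with old axes [ 1.14  4.79 -1.22]
```

```bash
python3 -m handwheel '[{"translation":[0,0.1,-0.05],"angular":[-0.45,0.01,-0.65]},{"translation":[0,0.2,-0.05],"angular":[-0.45,0.01,-0.65]},{"translation":[0,0.3,-0.05],"angular":[-0.45,0.01,-0.65]},{"translation":[0,0.4,-0.05],"angular":[-0.45,0.01,-0.65]},{"translation":[0,0.5,0],"angular":[0,0,0]},{"translation":[0,0.6,0],"angular":[0,0,0]},{"translation":[0,0.6,0],"angular":[0,0,0]},{"translation":[0,0.6,0],"angular":[0,0,0]},{"translation":[0,0.6,0],"angular":[0,0,0]},{"translation":[0,0.5,0],"angular":[0,0,0]},{"translation":[0,0.3,0],"angular":[0,0,0]},{"translation":[0,0.2,0],"angular":[0,0,0]}]'
python3 - <<'E'
from h import *
s=r.get_state();print(s["q"])
c=imaging.camera("top"); sd=imaging.camera("side")
t=lambda x,y:np.array([x/2.6+170,y/2.6+150]); u=lambda x,y:np.array([x/4+220,y/4+190])
p,q=json.load(open("w1.json")); w=(dict(np.load("w1.npz")),dict(tcp_pos=p,ee_rot=q))
A=np.array; nl,nr,fr,fl=A([-.11,.075,.03]),A([-.11,-.075,.03]),A([.09,-.075,.03]),A([.09,.075,.03])
T_=[(c,None,nl,t(77,323)),(c,None,nr,t(215,295)),(c,None,fr,t(181,112))]
S_=[(sd,None,nl,u(301,58)),(sd,None,nr,u(337,172)),(sd,None,fr,u(549,131))]
x0=[.62,.252,.185]
fit(T_,x0); fit(S_,x0); fit(T_+S_,x0)
c,cq=carrier_now(s); print("carrier",c,cq.as_euler("zyx",degrees=True))
plan(*tool_for(inframe(STG,[-.07,0,.04]),STG[1]),s)
E
```

```text
t: 16.4
tcp_pos: [0.49, 0.1193, 0.1417]
ee_rot: [-0.084, 0.951, 0.027, 0.297]
ft_force: [0.7, -0.8, -3.4]
grip_width: 0.159
grasp_force: 60.9
[ 0.71739621  0.46101301 -1.30527096  2.38274735  1.6500897   0.57714104
 -0.13379516]
fit [0.6198 0.2479] deg 9.73 res [-1.1  0.7  0.9  0.4  0.2 -1.3]
fit [0.6223 0.248 ] deg 10.33 res [-0.7  0.1 -0.3 -0.4  1.2  0.2]
fit [0.6207 0.2479] deg 9.89 res [-1.   0.4  1.  -0.1  0.  -1.6 -1.  -0.1 -1.  -0.5  0.6  0.4]
carrier [0.5720634  0.13364413 0.07179737] [10.416419    0.04966286 -0.03327817]
turn [-0.02 -0.01 -0.02] shift after [0.06 2.68 0.02] n 2.7 | shift with old axes [0.07 2.68 0.01]
```

```bash
sed -i 's/STG=(np.array(\[.620,.252,.03\]),10.6)/STG=(np.array([.6208,.2485,.03]),10.2)/' h.py; python3 -m handwheel '[{"translation":[0,0.2,0],"angular":[0,0,0]},{"translation":[0,0.4,0],"angular":[0,0,0]},{"translation":[0,0.5,0],"angular":[0,0,0]},{"translation":[0.05,0.5,0.07],"angular":[0,0,0]},{"translation":[0.06,0.5,0.09],"angular":[0,0,0]},{"translation":[0.06,0.3,0.09],"angular":[0,0,0]},{"translation":[0.06,0.2,0.09],"angular":[0,0,0]},{"translation":[0,0,0],"angular":[0,0,0]},{"translation":[0,0,0],"angular":[0,0,0]}]'
python3 - <<'E'
from h import *
s=r.get_state();print(s["q"])
c,cq=carrier_now(s); D=R.from_euler("z",STG[1],degrees=True)
print("carrier local",D.inv().apply(c-STG[0]),(D.inv()*cq).as_euler("zyx",degrees=True))
plan(*tool_for(inframe(STG,[-.07,0,.003]),STG[1]),s)
t=imaging.camera("top"); save(t,"top2.png",(170,180,270,290),5)
print("plate pred",np.round((proj(t,cq.apply([[-.06,.066,.006],[-.06,-.066,.006],[.06,-.066,.006],[.06,.066,.006]])+c)-[170,180])*5).tolist())
print("stage pred",np.round((proj(t,inframe(STG,np.array([[-.11,.075,0],[-.11,-.075,0],[.09,-.075,0],[.09,.075,0]])))-[170,180])*5).tolist())
E
```

```text
t: 17.25
tcp_pos: [0.472, 0.22, 0.1245]
ee_rot: [-0.083, 0.951, 0.026, 0.296]
ft_force: [0.2, 0.5, -3.0]
grip_width: 0.155
grasp_force: 60.8
[ 0.3604589   0.55300593 -1.25985606  2.34732656  1.65148283  0.80531973
 -0.35054838]
carrier local [-0.06823368 -0.00233265  0.02453985] [ 0.09109669  0.14110746 -0.06822146]
turn [-0.   -0.02  0.02] shift after [0.35 0.06 0.42] n 0.5 | shift with old axes [0.35 0.06 0.42]
plate pred [[159.0, 501.0], [406.0, 448.0], [361.0, 227.0], [116.0, 278.0]]
stage pred [[143.0, 474.0], [418.0, 416.0], [346.0, 57.0], [75.0, 113.0]]
```

View pics/top2.png

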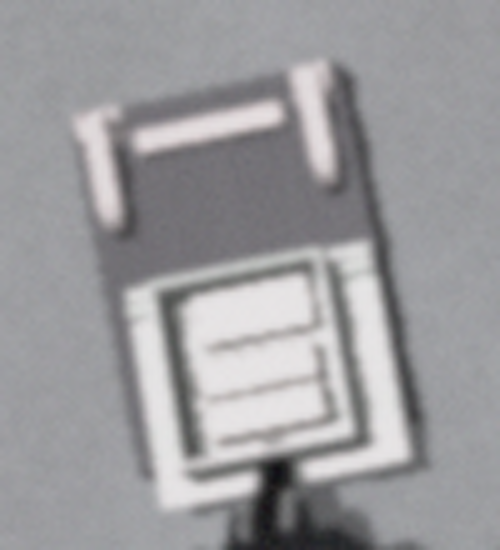

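The carrier plate's corners are at crop (125,290), (369,240), (415,462) and (163,512). That puts it about 5 mm too far to -y of the stage axis once height parallax is taken off. I'll correct that while lowering.

```bash
python3 -m handwheel '[{"translation":[0.04,0.04,0.06],"angular":[0,0,0]},{"translation":[0.06,0.05,0.09],"angular":[0,0,0]},{"translation":[0.06,0.04,0.08],"angular":[0,0,0]},{"translation":[0.06,0,0.08],"angular":[0,0,0]},{"translation":[0.04,0,0.06],"angular":[0,0,0]},{"translation":[0,0,0],"angular":[0,0,0]},{"translation":[0,0,0],"angular":[0,0,0]}]'
python3 - <<'E'
from h import *
s=r.get_state();print(s["q"])
c,cq=carrier_now(s); D=R.from_euler("z",STG[1],degrees=True)
print("carrier local",D.inv().apply(c-STG[0]),(D.inv()*cq).as_euler("zyx",degrees=True))
t=imaging.camera("top"); save(t,"top3.png",(170,180,270,290),5); cv2.imwrite("t3.png",t["frame"])
E
```

```text
t: 17.88
tcp_pos: [0.4717, 0.2262, 0.1074]
ee_rot: [-0.084, 0.951, 0.026, 0.297]
ft_force: [0.8, 1.0, 0.7]
grip_width: 0.154
grasp_force: 61.5
[ 0.30915751  0.59950765 -1.22807676  2.35565776  1.71490833  0.84353838
 -0.41473694]
carrier local [-0.06727402  0.00388263  0.00763442] [ 0.16571816 -0.02275254 -0.05302638]
```

View pics/top3.png

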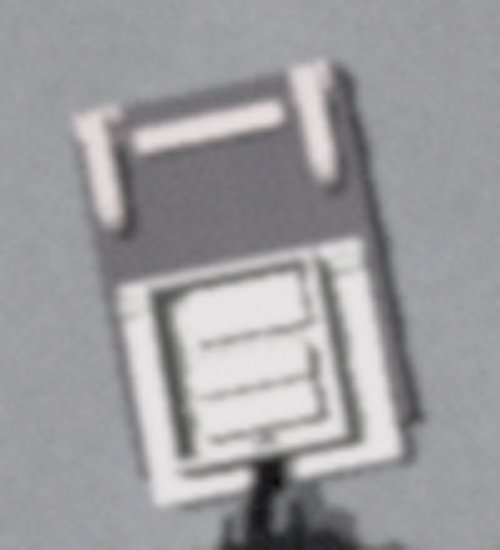

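Run:
```python
from h import *
s=r.get_state()
t=imaging.camera("top"); sd=imaging.camera("side"); save(sd,"side4.png",(270,170,370,250),8)
k=lambda x,y,z: atz(t,(x/5+170,y/5+180),z)
cl,cr=k(112,225,.05),k(330,181,.05); sl,sr=k(134,144,.045),k(284,113,.045)
print("clips mid",(cl+cr)/2,"sep",np.linalg.norm(cl-cr),"stop mid",(sl+sr)/2,"len",np.linalg.norm(sl-sr))
for a,b in((cl,cr),(sl,sr)): d=a-b; print("heading",np.degrees(np.arctan2(-d[0],d[1])))
le=[k(78,116,.03),k(143,474,.03)]; print("left edge heading",np.degrees(np.arctan2(*(le[0]-le[1])[[1,0]])), le)
C=[k(118,289,.036),k(363,238,.036),k(407,457,.036),k(155,505,.036)]
m=sum(C)/4; print("carrier mid",m,"sizes",[np.linalg.norm(C[i]-C[i-1]) for i in range(4)]); d=C[0]+C[1]-C[2]-C[3]; yc=np.degrees(np.arctan2(d[1],d[0])); print("heading",yc)
for yaw in(9.5,10.2,11):
    Q=R.from_euler("z",yaw,degrees=True).inv(); print(yaw,"local y: stop",Q.apply((sl+sr)/2-m),"clips",Q.apply((cl+cr)/2-m),"leftedge",[Q.apply(e-m)[1] for e in le])
```

```text
clips mid [0.64138199 0.25582359 0.05      ] sep 0.11827511847208619 stop mid [0.68267568 0.26274845 0.045     ] len 0.08195646371293279
heading 9.839968553589983
heading 10.141750677537486
left edge heading 9.75334396786173 [array([0.69430582, 0.33658984, 0.03      ]), array([0.49907835, 0.30303189, 0.03      ])]
carrier mid [0.5515918 0.2382258 0.036    ] sizes [np.float64(0.1179228315858955), np.float64(0.13407779759716615), np.float64(0.12045867086836867), np.float64(0.13641260647795408)]
heading 9.7360453886814
9.5 local y: stop [0.13333354 0.00255126 0.009     ] clips [0.09146325 0.00253679 0.014     ] leftedge [np.float64(0.0734604263106237), np.float64(0.07258453449141854)]
10.2 local y: stop [0.13335476 0.00092213 0.009     ] clips [0.09148741 0.00141919 0.014     ] leftedge [np.float64(0.07153697827629273), np.float64(0.07308120165027603)]
11 local y: stop [ 0.13335464 -0.00093988  0.009     ] clips [0.09149831 0.00014169 0.014     ] leftedge [np.float64(0.06932569408172623), np.float64(0.07363546009418226)]
```

View pics/side4.png

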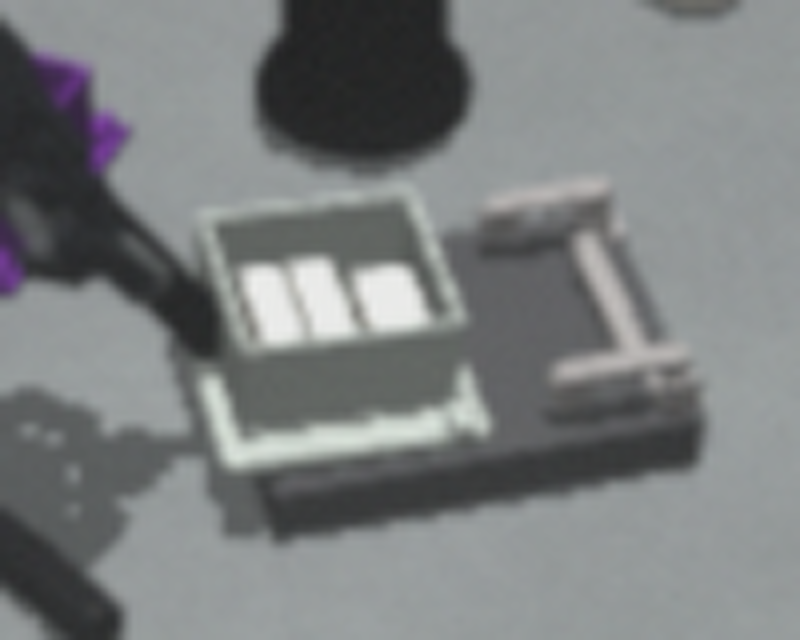

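Blanks in, carrier parallel to the stage face and about 1 mm off its axis. The force says it has just touched. Checking contact with a small step down.

```bash
python3 -m handwheel '[{"translation":[0,0.03,0],"angular":[0,0,0]},{"translation":[0.01,0,0.02],"angular":[0,0,0]},{"translation":[0,0,0],"angular":[0,0,0]},{"translation":[0,0,0],"angular":[0,0,0]}]';python3 -m handwheel '[{"translation":[0.015,0,0.02],"angular":[0,0,0]},{"translation":[0,0,0],"angular":[0,0,0]},{"translation":[0,0,0],"angular":[0,0,0]}]'
python3 - <<'E'
from h import *
s=r.get_state(); print(s["moment"])
c,cq=carrier_now(s); D=R.from_euler("z",STG[1],degrees=True)
print("carrier local",D.inv().apply(c-STG[0]),(D.inv()*cq).as_euler("zyx",degrees=True))
q=R.from_quat(s["ee_rot"]); print("10mm push in tool",q.inv().apply(R.from_euler("z",10,degrees=True).apply([.01,0,0]))/.04)
E
```

```text
t: 18.37
tcp_pos: [0.4708, 0.2267, 0.106]
ee_rot: [-0.084, 0.951, 0.026, 0.297]
ft_force: [-0.2, -0.0, 2.2]
grip_width: 0.158
grasp_force: 61.9
t: 18.62
tcp_pos: [0.4707, 0.2268, 0.105]
ee_rot: [-0.084, 0.951, 0.026, 0.297]
ft_force: [-2.1, -1.8, 3.3]
grip_width: 0.155
grasp_force: 62.3
[-0.08729697 -0.17831871 -0.16367614]
carrier local [-0.06829989  0.0046815   0.00508586] [ 0.15538757  0.07362506 -0.07429991]
10mm push in tool [-0.20565622 -0.00030691  0.14214578]
```

```bash
python3 -m handwheel '[{"translation":[-0.05,0,0.035],"angular":[0,0,0]},{"translation":[-0.09,0,0.062],"angular":[0,0,0]},{"translation":[-0.1,0,0.069],"angular":[0,0,0]},{"translation":[-0.1,0,0.069],"angular":[0,0,0]},{"translation":[-0.1,0,0.069],"angular":[0,0,0]},{"translation":[-0.1,0,0.069],"angular":[0,0,0]},{"translation":[-0.1,0,0.069],"angular":[0,0,0]},{"translation":[-0.05,0,0.035],"angular":[0,0,0]},{"translation":[0,0,0],"angular":[0,0,0]}]'
python3 - <<'E'
from h import *
s=r.get_state(); print(s["q"])
c,cq=carrier_now(s); D=R.from_euler("z",STG[1],degrees=True)
print("carrier local",D.inv().apply(c-STG[0]),(D.inv()*cq).as_euler("zyx",degrees=True))
q=R.from_quat(s["ee_rot"]); print("10mm push in tool",q.inv().apply(R.from_euler("z",10,degrees=True).apply([.01,0,0]))/.04)
E
```

```text
t: 19.37
tcp_pos: [0.5048, 0.2328, 0.1051]
ee_rot: [-0.083, 0.951, 0.026, 0.297]
ft_force: [1.8, 0.1, 1.6]
grip_width: 0.152
grasp_force: 61.7
[ 0.30036436  0.63677304 -1.19136724  2.29101273  1.71611599  0.83790787
 -0.35263413]
carrier local [-0.03357668  0.00441536  0.00524919] [ 0.09203279  0.03982783 -0.03850331]
10mm push in tool [-2.05572613e-01 -3.06526830e-05  1.42267002e-01]
```

```bash
python3 -m handwheel '[{"translation":[-0.045,0,0.031],"angular":[0,0,0]},{"translation":[-0.045,0,0.031],"angular":[0,0,0]},{"translation":[-0.045,0,0.031],"angular":[0,0,0]},{"translation":[-0.045,0,0.031],"angular":[0,0,0]},{"translation":[-0.045,0,0.031],"angular":[0,0,0]},{"translation":[-0.045,0,0.031],"angular":[0,0,0]}]'; python3 -m handwheel '[{"translation":[-0.045,0,0.031],"angular":[0,0,0]},{"translation":[-0.045,0,0.031],"angular":[0,0,0]},{"translation":[-0.045,0,0.031],"angular":[0,0,0]},{"translation":[-0.045,0,0.031],"angular":[0,0,0]},{"translation":[-0.045,0,0.031],"angular":[0,0,0]},{"translation":[-0.045,0,0.031],"angular":[0,0,0]}]'
python3 - <<'E'
from h import *
s=r.get_state(); print(s["moment"])
c,cq=carrier_now(s); D=R.from_euler("z",STG[1],degrees=True)
print("carrier local",D.inv().apply(c-STG[0]),(D.inv()*cq).as_euler("zyx",degrees=True))
E
```

```text
t: 19.87
tcp_pos: [0.5151, 0.2352, 0.1045]
ee_rot: [-0.085, 0.951, 0.026, 0.296]
ft_force: [-6.2, -1.9, 5.5]
grip_width: 0.154
grasp_force: 63.2
t: 20.37
tcp_pos: [0.5299, 0.2371, 0.1048]
ee_rot: [-0.083, 0.951, 0.026, 0.296]
ft_force: [-0.9, 0.1, 1.4]
grip_width: 0.157
grasp_force: 62.0
[0.06184639 0.35959211 0.10727214]
carrier local [-0.00826522  0.00425263  0.00480628] [ 0.12183939  0.10688851 -0.0626596 ]
```

The push force rose to about 6 N and fell again, so the beads have passed. Creeping on to the stop.

```bash
python3 -m handwheel '[{"translation":[-0.025,0,0.017],"angular":[0,0,0]},{"translation":[-0.025,0,0.017],"angular":[0,0,0]},{"translation":[-0.025,0,0.017],"angular":[0,0,0]},{"translation":[-0.025,0,0.017],"angular":[0,0,0]},{"translation":[0,0,0],"angular":[0,0,0]}]'; python3 -m handwheel '[{"translation":[-0.025,0,0.017],"angular":[0,0,0]},{"translation":[-0.025,0,0.017],"angular":[0,0,0]},{"translation":[0,0,0],"angular":[0,0,0]}]';python3 -m handwheel '[{"translation":[-0.025,0,0.017],"angular":[0,0,0]},{"translation":[-0.025,0,0.017],"angular":[0,0,0]},{"translation":[0,0,0],"angular":[0,0,0]}]'
python3 - <<'E'
from h import *
s=r.get_state()
c,cq=carrier_now(s); D=R.from_euler("z",STG[1],degrees=True)
print("carrier local",D.inv().apply(c-STG[0]))
E
```

```text
t: 20.78
tcp_pos: [0.5347, 0.2379, 0.1049]
ee_rot: [-0.083, 0.951, 0.026, 0.297]
ft_force: [1.4, -0.2, 0.3]
grip_width: 0.156
grasp_force: 61.7
t: 21.03
tcp_pos: [0.537, 0.2385, 0.105]
ee_rot: [-0.084, 0.951, 0.026, 0.297]
ft_force: [0.5, 0.1, -0.4]
grip_width: 0.158
grasp_force: 61.7
t: 21.28
tcp_pos: [0.5371, 0.2385, 0.1046]
ee_rot: [-0.084, 0.951, 0.025, 0.296]
ft_force: [-10.3, -4.4, 7.7]
grip_width: 0.156
grasp_force: 63.8
carrier local [-0.00102373  0.0043943   0.00456805]
```

Contact with the stop (10 N, no further travel). Looking before letting go.

Run:
```python
from h import *
sd=imaging.camera("side"); t=imaging.camera("top")
a=cv2.resize(sd["frame"][170:250,280:370,::-1],(450,400),interpolation=cv2.INTER_CUBIC); b=cv2.resize(t["frame"][180:280,180:260,::-1],(320,400),interpolation=cv2.INTER_CUBIC)
cv2.imwrite("pics/home.png",np.hstack([a,b]))
```

View pics/home.png

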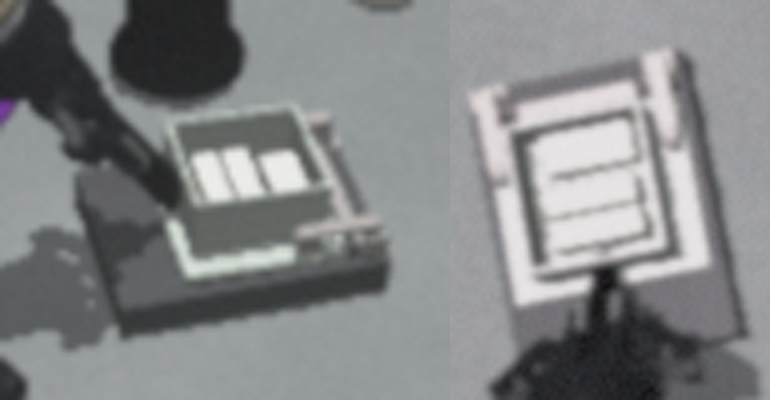

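The carrier is at the stop with both clip noses over the flanges, right picture at (490,180) and (670,140), and all three blanks inside. Releasing and backing off along the handle.

```bash
python3 -m handwheel '[{"translation":[0,0,0],"angular":[0,0,0]},{"translation":[0,0,0],"angular":[0,0,0]},{"translation":[0,0,0],"angular":[0,0,0]},{"translation":[0,0,0],"angular":[0,0,0]},{"translation":[0,0,0],"angular":[0,0,0]},{"translation":[0,0,0],"angular":[0,0,0]},{"translation":[0,0,0],"angular":[0,0,0]}]' 60; python3 -m handwheel '[{"translation":[0,0,-0.2],"angular":[0,0,0]},{"translation":[0,0,-0.3],"angular":[0,0,0]},{"translation":[0,0,-0.4],"angular":[0,0,0]},{"translation":[0,0,-0.4],"angular":[0,0,0]},{"translation":[0,0,-0.4],"angular":[0,0,0]},{"translation":[0,0,-0.4],"angular":[0,0,0]},{"translation":[0,0,-0.4],"angular":[0,0,0]},{"translation":[0,0,0],"angular":[0,0,0]},{"translation":[0,0,0],"angular":[0,0,0]}]'
python3 - <<'E'
from h import *
sd=imaging.camera("side"); t=imaging.camera("top")
a=cv2.resize(sd["frame"][170:250,280:370,::-1],(450,400),interpolation=cv2.INTER_CUBIC); b=cv2.resize(t["frame"][180:280,180:260,::-1],(320,400),interpolation=cv2.INTER_CUBIC)
cv2.imwrite("pics/end.png",np.hstack([a,b]))
k=lambda x,y,z: atz(t,((x-450)/4+180,y/4+180),z)
E
```

```text
t: 21.97
tcp_pos: [0.5393, 0.2389, 0.1051]
ee_rot: [-0.084, 0.951, 0.026, 0.297]
ft_force: [-0.6, 0.6, 0.1]
grip_width: 0.7
grasp_force: 0.0
t: 22.72
tcp_pos: [0.4834, 0.2288, 0.1883]
ee_rot: [-0.084, 0.951, 0.025, 0.298]
ft_force: [0.6, 0.9, -0.2]
grip_width: 0.699
grasp_force: 0.0
```

View pics/end.png

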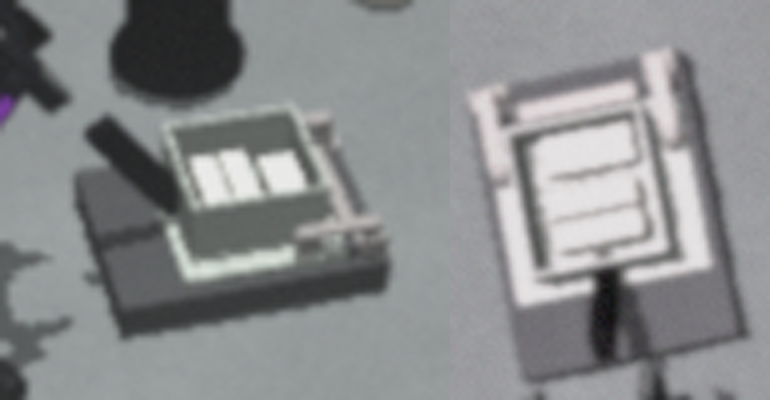

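```bash
python3 -c "
from workcell import r
print(r.sign_off())"
```

```text
the job is handed in; nothing more can be done
None
```

The job is handed in at about 23 s: the carrier, with all three blanks in it, is on the stage against the stop under both clips, and the gripper has let go and moved clear. The last pictures show it in place.

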